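Gauge the jack-pin holes of two shoe lasts

ROBOT

A 6-joint arm with a two-finger parallel gripper is mounted at the origin on the work surface. World frame = base frame: x ahead of the robot, y to its left, z up, the work surface at z = 0. Lengths are in m, angles in rad, forces in N, time in s.
With the tool pointing down it reaches from about 0.3 to 0.75 m from the base axis. Payload 8.5 kg.
Tool frame: the origin (TCP) lies midway between the tips of the shut fingers; the grasp point (between the pads) lies 19 mm behind it; z points along the fingers, y is the line along which they close (so a half turn about z gives the same grasp; the last joint's range is limited). The gripper opens to 85 mm and grips with 20 to 120 N. Pads are 22 mm wide; open, the fingers measure 114 mm over their backs; the gripper's body (76 mm by 85 mm) begins 54 mm behind the grasp point. The pads swing forward as they close: fully open they stand 13 mm farther back than shut.
Start: joints at [0.89, 0.381, 1.297, -0, 1.464, -0.215], TCP at [0.247, 0.491, 0.231] pointing down, gripper open.
Joint ranges: [-3.11, 3.11], [-0.89, 2.33], [0.22, 2.48], [-1.42, 4.56], [0.17, 2.85], [-2.88, 2.88]. Speed limits (rad/s): [2.39, 2.39, 3.14, 3.14, 3.14, 3.14].

INTERFACE

Orientations are given as a 3x3 rotation matrix whose columns are the frame's x, y, z axes.
In Python, from bench import env gives the robot as it stands.
- The arm moves only by the tool servo_tool, never from a script. Its argument "series" is a list of rows, each a list of 5 numbers: the shift along the tool's x, y, z in mm, then the turn about the tool's z in rad, then the opening, from 0 (shut) to 1 (fully open). A call has 1 to 12 rows; each row is the pose to reach, as a shift and turn from the pose commanded when the call began, along the tool's axes at that moment; what a row does not reach only later rows make up. A row lasts 1/8 s, in which the tool goes at most 62.5 mm and 10.7 degrees, less where a joint would pass 70% of its speed; a pose out of reach is approached as far as the arm can. A call with a gripper value outside its range is refused whole. The fingers move at their own pace and stop on an object; "newtons" is the grip in N (left out, the last holds). Time passes only in rows, so rows that repeat a pose let the fingers close. It gives the time, the measured TCP pose, the force, the opening and the grip force at its end, in the units of the state.
- env.get_obs(): the state, without advancing time (a new reading comes with each control period).
- env.get_image(name): name is "scene" or "top" or "wrist"; returns a dict with "pixels" (384x512x3 uint8, red, green, blue), "K" (3x3 intrinsics, pixels), "k1" (the pictures are not rectified: a ray, as slopes to the right and down, at radius r is drawn at 1 + k1 r^2 times it, then the intrinsics apply), "position" and "attitude" of the camera in the world; the wrist camera has in their place "hand_eye" (4x4, takes a point from camera to tool coordinates, whose origin is the TCP and whose axes are the flange's). Camera axes: x right, y up, looking along -z (the intrinsics and any distortion apply to the point x, -y, -z); pixel columns grow to the right and rows downward; lengths in m; the calibration is good to about 2 mm. A picture is of the moment at which its call begins: read the wrist's pose just before it. There is no depth.
- env.job_done(): hands the job in; it is judged then, once.
The state is a dict: "time": time; "qpos": joint angles; "dq": joint speeds; "effort": joint torques, N m; "ee_pos": TCP position; "tcp_rot": TCP orientation; "contact_force": force on the tool from outside, world axes, zero at the start; "ft_torque": the same for the moment, N m; "opening": opening from 0.0 (shut) to 1.0 (fully open); "finger_force": force on a finger pad.
Only numpy, scipy, OpenCV 4.12 (cv2) and the standard library are available. Lean on these libraries where they do the work, as an engineer would, in place of code of your own. Each camera call takes 0.05 s, during which the arm holds its last target. There are 200 camera calls.

TASK

Take the steel gauge pin out of its stand and gauge the pin holes of both shoe lasts: in each, push the pin in, driving the dust plug ahead of it, until it bottoms, firmly but without forcing it, and read the depth against the rim. In the sound hole it bottoms with the lower edge of its dark ring level with the rim, in the blocked one well short of it. Finish with the pin standing bottomed in the sound hole, let go of it, and leave the other things on the bench where they are.

Things in the scene. Friction and masses are not known exactly. Their poses are not given: they have to be found in the camera images.
- pin: Loose steel gauge pin, 0.08 to 0.17 kg, starts upright in the stand. Origin at the centre of its flat tip (lower end); own z runs up along it. Rod 10 mm diameter from 0 to 72 mm, tip chamfered 2 mm over 3 mm; above it a round handle 18 mm diameter from 72 to 122 mm with thin dark bands, best gripped at mid-height (97 mm above the tip).
- pin_mark (a point): The depth mark on the pin: lower edge of the 3 mm wide dark ring on the rod, 46 mm above the tip, on the pin's axis.
- stand: Fixed dark wooden block 70 x 70 x 30 mm on the bench, origin at the centre of its underside; round hole 12.5 mm wide and 22 mm deep in the middle of its top, holding the pin (pin tip 8 mm above the bench).
- last_left: Fixed wooden shoe last (foot form), sole on the bench, left (+y) of the stand. Origin on the bench straight under its pin hole; own x points to the toe (166 mm ahead; heel 66 mm behind; 84 mm wide), z up. Its flat top, about 80 x 36 mm, is 100 mm above the bench. Which of the two lasts is sound changes from start to start and cannot be seen.
- last_right: The same kind of last with the same kind of hole, right (-y) of the stand. One of the two is sound, the other blocked: in the sound hole the pin bottoms 46 mm deep, in the blocked one only 28 to 32 mm deep. Pressing the pin with more than 40 N onto a plug or a last does damage.
- last_left_mouth (a point): Rim centre of the left last's hole, level with its flat top: upright, round, blind, 12.5 mm wide, with a 2.5 mm chamfer. Inside, 18 to 24 mm down, sits a plastic dust plug that the pin must push ahead of it against a steady drag of about 6 N (the pin's weight does not move it) until it stops on the solid bottom; it does not spring back.
- last_right_mouth (a point): The same point of the right last's hole, with the same kind of plug. Bottoming is felt as the force rising well past the drag with no further motion: 13 to 20 N is enough.
- polish_tin: Bystander: closed round metal tin, 76 mm wide, 28 mm high, loose, beyond the stand. Origin at the centre of its underside.
- hammer: Bystander: loose hammer lying at the right, handle roughly towards the robot. Leave it.
- brush: Bystander: loose brush lying at the left, handle roughly towards the robot. Leave it.
- plug_p (a joint): How far the dust plug of the sound hole has been pushed down, in m: 0 to 0.006 at the start, 0.028 when home on the bottom. It does not tell which last that is; the plug can only be moved by the pin.
- plug_q (a joint): How far the dust plug of the blocked hole has been pushed down, in m: 0 to 0.002 at the start, 0.010 when home on the blockage. It does not tell which last that is.
There are look-alikes about, which are no part of the job. What is shaped like the last_left but purple is not meant.

How it is judged:
On the way:
1. the pin is lifted out of its stand (height (world z) of pin above 0.04 m), for 0.1 s.
At the end, for the whole second after the job is handed in: Both dust plugs have been pushed home (within 2 mm in the sound hole, 1.5 mm in the blocked one); the pin stands (within 0.1 rad of upright) in the sound last's hole, in until its mark is level with the rim (at most 2 mm above it or 4 mm below); it is released and at rest ((horizontal distance between pin and last_left_mouth below 0.005 m or horizontal distance between pin and last_right_mouth below 0.005 m) and height (world z) of pin between 0.05 and 0.056 m and angle between pin's own z axis and vertical below 0.1 rad and linear speed of pin below 0.02 m/s and value of joint plug_p above 0.026 m and value of joint plug_q above 0.0085 m); the robot touches nothing.
It fails at once if the pin is pressed onto a plug with more than 40 N (contact force between pin and plug_p above 40 N or contact force between pin and plug_q above 40 N).
It fails at once if the pin is pressed against a last with more than 40 N (contact force between pin and last_left above 40 N or contact force between pin and last_right above 40 N).
It fails at once if a bystander (tin, hammer or brush) is moved by more than 30 mm (distance of any of polish_tin, hammer, brush from where it was at the start of the episode above 0.03 m).
It also fails if it takes over 64 s, if anything falls off the work surface, if the arm or the gripper's body presses on something with over 40 N, if the wrist force passes 120 N, or if a joint passes its speed limit or range.

## Working session

There is one attempt and no reset: what is moved stays moved. The work goes in short steps, Python scripts to look and compute and a tool call to move; the robot and the scene stay as the last step left them, time stands still between calls to the robot, and variables do not carry over. Pictures are saved under pics/ and viewed, at most 10 in all, crops included, and the job is handed in when it is done.

Besides the shell and the picture viewer there is one more tool, called after ">>>" as name(argument=value, ...) on one line, values as JSON. servo_tool: Moves the arm, as the interface text tells. Its arguments: {"type":"object","properties":{"series":{"type":"array","items":{"type":"array","items":{"type":"number"}}},"newtons":{"type":"number"}},"required":["series"]}

```bash
ls; mkdir -p pics; cat > h.py <<'E'
import numpy as np, cv2
from bench import env
def snap(n,f):
    o=env.get_obs(); im=env.get_image(n)
    cv2.imwrite(f'pics/{f}.png',im['pixels'][:,:,::-1]); 
    if 'hand_eye' in im:
        H=np.array(im['hand_eye']); R=np.array(o['tcp_rot']); p=np.array(o['ee_pos'])
        P=p+R@H[:3,3]; A=R@H[:3,:3]
    else: P=np.array(im['position']); A=np.array(im['attitude'])
    np.savez(f'pics/{f}.npz',K=im['K'],k1=im['k1'],P=P,A=A); return o,im
def ray(f,u,v):
    d=np.load(f'pics/{f}.npz'); K=d['K']; k1=float(d['k1'])
    uv=cv2.undistortPoints(np.array([[[u,v]]],float),K,np.array([k1,0,0,0,0.]),None,None) if 0 else None
    x=np.array([(u-K[0,2])/K[0,0],(v-K[1,2])/K[1,1]]); y=x.copy()
    for _ in range(30): y=x/(1+k1*(y@y))
    return d['P'],d['A']@np.array([y[0],-y[1],-1])
def onz(f,u,v,z):
    P,r=ray(f,u,v); return P+r*(z-P[2])/r[2]
def proj(f,p):
    d=np.load(f'pics/{f}.npz'); c=d['A'].T@(np.array(p)-d['P']); y=np.array([c[0],-c[1]])/-c[2]
    y=y*(1+float(d['k1'])*(y@y)); return d['K'][:2,:2]@y+d['K'][:2,2]
E
python3 - <<'E'
from h import *
np.set_printoptions(precision=4,suppress=True)
o,im=snap('top','top'); snap('scene','scene')
for k in o: print(k,np.array(o[k]))
d=np.load('pics/top.npz'); print({k:d[k] for k in d})
a=cv2.imread('pics/top.png');cv2.imwrite('pics/topL.png',cv2.resize(a,(800,600),interpolation=cv2.INTER_CUBIC))
E
```

```text
pics
time 0.0
qpos [ 0.8897  0.3812  1.2983 -0.      1.4636 -0.2153]
dq [ 0.0005 -0.0011  0.0004 -0.0029  0.0015  0.0018]
effort [ -0.0006 -44.8456 -23.1287  -0.0002   0.0047  -0.    ]
ee_pos [0.2469 0.4912 0.2307]
tcp_rot [[-0.8934  0.4492 -0.0009]
 [ 0.4492  0.8934 -0.0012]
 [ 0.0003 -0.0014 -1.    ]]
contact_force [-0.7138 -0.3561 -0.144 ]
ft_torque [-0.0061  0.0373  0.0082]
finger_force 0.0
opening 0.9974333955411491
{'K': array([[443.4781,   0.    , 254.0128],
       [  0.    , 443.4781, 185.3817],
       [  0.    ,   0.    ,   1.    ]]), 'k1': array(-0.1458), 'P': array([0.3859, 0.0048, 1.4697]), 'A': array([[-0.0239,  0.9975, -0.0666],
       [-0.9997, -0.0236,  0.0048],
       [ 0.0032,  0.0667,  0.9978]])}
```

View pics/topL.png

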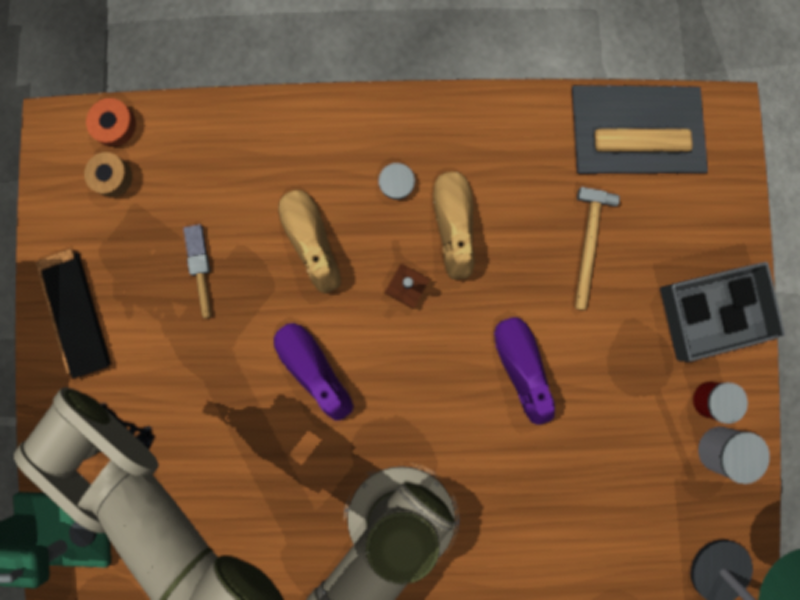

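View pics/scene.png

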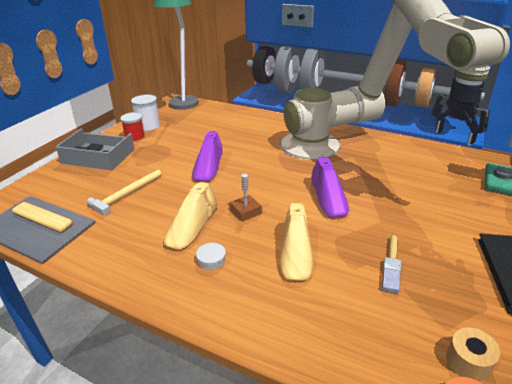

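The top view shows the left last's hole at about (316,259), the right last's at (461,244) and the pin top at (408,282), all in the 800 px frame. The purple lasts are decoys. The scene view agrees.

```bash
python3 - <<'E'
from h import *
np.set_printoptions(precision=4,suppress=True)
g=cv2.cvtColor(cv2.imread('pics/top.png'),cv2.COLOR_BGR2GRAY)
def cen(u,v,r=4,thr=None):
    p=g[v-r:v+r+1,u-r:u+r+1].astype(float); w=np.clip(np.median(p)-25-p,0,None); yy,xx=np.mgrid[v-r:v+r+1,u-r:u+r+1]
    return (w*xx).sum()/w.sum(),(w*yy).sum()/w.sum()
for n,(u,v) in {'L':(202,166),'R':(295,156)}.items():
    c=cen(u,v); print(n,c,onz('top',*c,.1))
print('pin',onz('top',261,180.5,.13),'stand', onz('top',408*.64,287*.64,.03))
for p in [onz('top',*cen(202,166),.1),onz('top',*cen(295,156),.1)]: print(proj('scene',p))
print('tin',onz('top',397*.64,180*.64,.028))
E
```

```text
L (np.float64(201.55126791620728), np.float64(165.2723263506064)) [0.5439 0.1598 0.1   ]
R (np.float64(294.55790784557905), np.float64(155.78455790784557)) [ 0.5668 -0.1303  0.1   ]
pin [ 0.4897 -0.0232  0.13  ] stand [ 0.4871 -0.0254  0.03  ]
[297.5558 208.9318]
[199.405  187.4576]
tin [ 0.7146 -0.0079  0.028 ]
```

>>> servo_tool(series=[[0,0,-70,0,1],[-448,-352,-70,-0.466,1],[-448,-352,-70,-0.466,1],[-448,-352,-70,-0.466,1],[-448,-352,-70,-0.466,1],[-448,-352,-70,-0.466,1],[-448,-352,-70,-0.466,1],[-448,-352,-70,-0.466,1],[-448,-352,-70,-0.466,1],[-448,-352,-70,-0.466,1],[-448,-352,-70,-0.466,1],[-448,-352,-70,-0.466,1]])

```text
time: 1.6
ee_pos: [0.4892, -0.0248, 0.3008]
tcp_rot: [[-1.0, 0.001, -0.001], [0.001, 1.0, 0.001], [0.001, 0.001, -1.0]]
contact_force: [-0.5, 0.9, -1.0]
opening: 1.0
finger_force: 0.0
```

```bash
python3 - <<'E'
from h import *
np.set_printoptions(precision=4,suppress=True)
o,im=snap('wrist','w1'); print(np.array(im['hand_eye']),im['K'][0],im['k1'],o['time'],o['qpos'],o['ee_pos'],o['tcp_rot'])
for p in [(.5439,.1598,.1),(.5668,-.1303,.1),(.489,-.0245,.13),(.489,-.0245,.03)]: print(proj('w1',p))
E
```

```text
[[-0.0013  0.9648  0.2629  0.0668]
 [ 1.      0.0014 -0.0001  0.0005]
 [-0.0005  0.2629 -0.9648 -0.1427]
 [ 0.      0.      0.      1.    ]] [274.8754   0.     256.6904] 0.012710079721020914 1.6 [-0.293   0.2306  1.3166  0.0002  1.5957 -1.8624] [ 0.4892 -0.0248  0.3008] [[-1.      0.0014 -0.0012]
 [ 0.0014  1.      0.0005]
 [ 0.0012  0.0005 -1.    ]]
[396.427  208.6874]
[177.7243 225.4218]
[256.4093 173.0288]
[256.4089 159.3398]
```

View pics/w1.png

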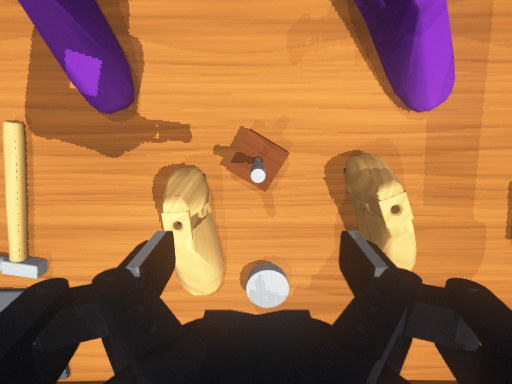

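The wrist view shows the left hole at (396,209), the right hole at (178,225) and the pin top at (258,176). These are close to what I predicted, so I'll refine them with centroids.

```bash
python3 - <<'E'
from h import *
np.set_printoptions(precision=4,suppress=True)
a=cv2.imread('pics/w1.png'); g=cv2.cvtColor(a,cv2.COLOR_BGR2GRAY).astype(float)
def cen(u,v,r,w):
    p=w[v-r:v+r+1,u-r:u+r+1]; yy,xx=np.mgrid[v-r:v+r+1,u-r:u+r+1]; return (p*xx).sum()/p.sum(),(p*yy).sum()/p.sum(),p.sum()
for n,(u,v) in {'L':(396,209),'R':(178,225)}.items():
    c=cen(u,v,8,(g<95)*1.); print(n,c,onz('w1',*c[:2],.1))
w=(a[:,:,0]>150)*1.; c=cen(258,176,11,w); print('pin',c,onz('w1',*c[:2],.13))
print(g[217:234,170:187].astype(int))
# top-cam pin top
a=cv2.imread('pics/top.png'); c=cen(261,180,6,(a[:,:,0]>130)*1.); print(c,onz('top',*c[:2],.13)); print(a[174:188,254:270,0])
E
```

```text
L (np.float64(394.875), np.float64(207.375), np.float64(8.0)) [0.5421 0.1575 0.1   ]
R (np.float64(174.66666666666666), np.float64(227.86666666666667), np.float64(15.0)) [ 0.5703 -0.1347  0.1   ]
pin (np.float64(257.5121951219512), np.float64(175.25), np.float64(164.0)) [ 0.4916 -0.0232  0.13  ]
[[238 239 240 240 240 240 240 241 239 237 234 233 232 232 231 230 229]
 [239 240 240 240 240 241 241 238 236 234 232 232 232 231 230 228 226]
 [241 240 240 239 240 240 237 235 233 232 232 232 230 229 226 226 228]
 [240 240 239 240 236 228 224 222 225 231 231 230 228 226 226 229 235]
 [240 240 238 229 215 205 173 151 156 196 220 227 226 226 231 236 237]
 [240 238 224 209 177 138 129  97  72  90 142 201 226 232 237 238 238]
 [240 228 216 178 137 126 123  99  74  63  69 149 214 236 238 238 237]
 [235 220 216 147 128 124 117 101 101  91  80 119 181 235 238 238 237]
 [229 219 214 137 125 117 108 101 104 104 119 123 188 227 236 237 238]
 [226 219 218 143 122 116 108 116 119 122 122 123 186 221 236 238 236]
 [227 221 216 174 127 124 115 119 122 123 123 134 185 224 237 236 236]
 [230 217 213 209 158 
[... 726 characters left out ...]
  46  32  28  28  27  27  27]
 [ 26  25  25  37  74 115 138 138 119  81  45  29  26  27  27  27]
 [ 26  26  27  51 106 145 156 154 143 111  64  33  27  27  27  28]
 [ 26  26  29  57 114 151 159 156 148 117  68  33  25  25  26  27]
 [ 26  26  30  55 108 146 157 155 144 109  60  29  24  23  23  23]
 [ 26  25  29  43  78 118 137 137 122  85  42  22  19  18  18  17]
 [ 25  25  27  30  47  71  87  86  72  47  24  17  16  14  14  14]
 [ 25  25  24  25  28  37  44  42  34  24  17  16  15  15  14  15]
 [ 26  25  26  25  24  26  28  27  25  24  21  19  17  15  15  16]
 [ 26  26  25  23  23  25  25  26  27  25  25  24  21  19  17  16]
 [ 26  25  25  24  24  24  26  26  26  27  26  26  25  23  21  19]]
```

>>> servo_tool(series=[[-2,2,60,0,0.5],[-2,2,120,0,0.5],[-2,2,170,0,0.5],[-2,2,195,0,0.5],[-2,2,215,0,0.5],[-2,2,215,0,0.5],[-2,2,215,0,0.5]])

```text
time: 2.52
ee_pos: [0.4914, -0.0215, 0.0874]
tcp_rot: [[-1.0, -0.001, 0.001], [-0.001, 1.0, -0.0], [-0.001, -0.0, -1.0]]
contact_force: [0.2, -0.4, -0.2]
opening: 0.505
finger_force: 0.0
```

>>> servo_tool(newtons=50, series=[[0,0,0,0,0],[0,0,0,0,0],[0,0,0,0,0],[0,0,0,0,0],[0,0,0,0,0],[0,0,0,0,0]])

```text
time: 3.28
ee_pos: [0.4917, -0.0223, 0.0872]
tcp_rot: [[-1.0, -0.0, 0.002], [-0.0, 1.0, -0.0], [-0.002, -0.0, -1.0]]
contact_force: [-0.4, 0.6, 6.0]
opening: 0.202
finger_force: 48.6
```

>>> servo_tool(newtons=100, series=[[0,0,-20,0,0],[0,0,-70,0,0],[0,0,-130,0,0],[0,0,-140,0,0],[-25,55,-140,0,0],[-45,115,-140,0,0],[-52,165,-140,0,0],[-52,181,-140,0,0],[-52,181,-140,0,0],[-52,181,-140,0,0]])

```text
time: 4.53
ee_pos: [0.5431, 0.1573, 0.2261]
tcp_rot: [[-1.0, 0.001, -0.001], [0.001, 1.0, -0.0], [0.001, -0.0, -1.0]]
contact_force: [0.3, 0.1, -1.8]
opening: 0.189
finger_force: 97.9
```

```bash
python3 - <<'E'
from h import *
o,im=snap('wrist','w2'); print(o['ee_pos'],o['tcp_rot'],o['opening'],o['contact_force'],o['finger_force'])
print(proj('w2',np.array(o['ee_pos'])-[0,0,.078]),proj('w2',(.543,.159,.1)))
a=cv2.imread('pics/w2.png'); snap('scene','s2')
b=cv2.imread('pics/s2.png')
u,v=[int(t) for t in proj('s2',o['ee_pos'])]; c=b[max(v-60,0):v+100,max(u-60,0):u+100]
c=cv2.resize(c,(288,288*c.shape[0]//c.shape[1])); c=cv2.copyMakeBorder(c,0,384-c.shape[0],0,0,0) if c.shape[0]<384 else c[:384]
cv2.imwrite('pics/w2b.png',np.hstack([a,c]))
E
```

```text
[0.54306428 0.15732995 0.22605683] [[-9.99999076e-01  1.20253258e-03 -6.33740980e-04]
 [ 1.20280727e-03  9.99999183e-01 -4.33238504e-04]
 [ 6.33219478e-04 -4.34000372e-04 -9.99999705e-01]] 0.18878494095548196 [ 0.33616733  0.07669777 -1.80774484] 97.91459083557129
[256.12110653 196.2098611 ] [257.87314982 182.34030668]
```

View pics/w2b.png

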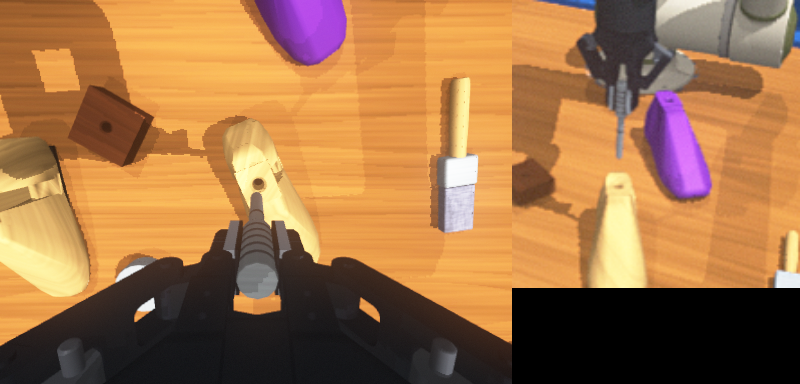

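The pin is held. Its tip is near (257,195) and the left hole near (258,184). I'll take a zoomed look.

```bash
python3 - <<'E'
from h import *
a=cv2.imread('pics/w2.png')[170:270,215:300]
cv2.imwrite('pics/z2.png',cv2.resize(a,None,fx=6,fy=6,interpolation=cv2.INTER_NEAREST))
o=env.get_obs()
for h in (-.078,-.068,-.026,-.006,.0,.044): print(h,proj('w2',np.array(o['ee_pos'])+[0,0,h]))
E
```

```text
-0.078 [256.11300697 196.46773546]
-0.068 [256.08812515 200.08405515]
-0.026 [255.95443076 219.50946329]
-0.006 [255.86699491 232.20843586]
0.0 [255.83649963 236.63653072]
0.044 [255.51623983 283.11019743]
```

View pics/z2.png

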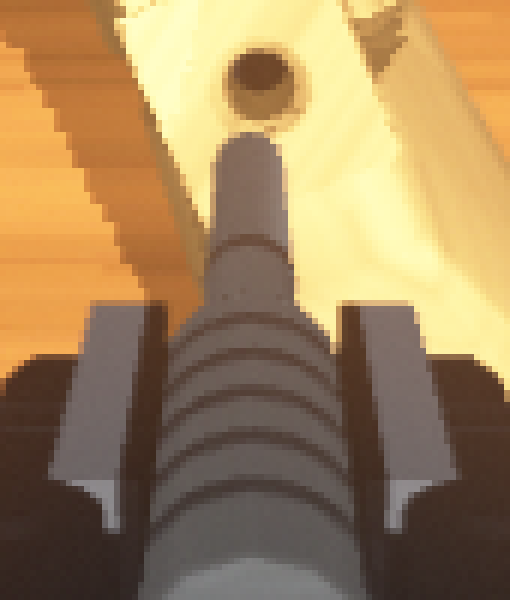

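```bash
python3 - <<'E'
from h import *
np.set_printoptions(precision=4,suppress=True)
o=env.get_obs();e=np.array(o['ee_pos'])
print(e,'hole',onz('w2',258.2,183.5,.0975))
print(proj('w2',e+[-.003,0,-.078]),proj('w2',e+[-.005,0,-.075]))
# ring lower edge: axis pt at -.078+.046, near side
print(proj('w2',e+[-.005,0,-.032]),proj('w2',e+[-.009,0,-.006]))
h=onz('w2',258.2,183.5,.0975)
for n in('top','w1'):
  print(n,proj(n,h))
E
```

```text
[0.5432 0.1573 0.2263] hole [0.5448 0.1593 0.0975]
[256.1019 193.0267] [256.087  191.7047]
[255.9533 209.2224] [255.8154 217.7773]
top [201.7944 165.0653]
w1 [395.0574 208.7282]
```

>>> servo_tool(series=[[-1.3,2.1,10,0,0],[-1.3,2.1,25,0,0],[-1.3,2.1,38,0,0],[-1.3,2.1,44,0,0],[-1.3,2.1,48,0,0],[-1.3,2.1,51,0,0],[-1.3,2.1,53,0,0],[-1.3,2.1,53,0,0]])

```text
time: 5.62
ee_pos: [0.5445, 0.1605, 0.1734]
tcp_rot: [[-1.0, -0.0, 0.0], [-0.0, 1.0, -0.0], [-0.0, -0.0, -1.0]]
contact_force: [0.2, -1.7, -0.9]
opening: 0.187
finger_force: 97.9
```

>>> servo_tool(series=[[0,-0.5,2,0,0],[0,-0.5,4,0,0],[0,-0.5,6,0,0],[0,-0.5,8,0,0],[0,-0.5,8,0,0]])

```text
time: 6.25
ee_pos: [0.5444, 0.1603, 0.1651]
tcp_rot: [[-1.0, -0.0, -0.0], [-0.0, 1.0, 0.0], [0.0, 0.0, -1.0]]
contact_force: [1.5, -0.5, -2.4]
opening: 0.187
finger_force: 97.9
```

>>> servo_tool(series=[[0,0,2,0,0],[0,0,4,0,0],[0,0,6,0,0],[0,0,8,0,0],[0,0,10,0,0],[0,0,10,0,0]])

```text
time: 7.0
ee_pos: [0.5446, 0.1603, 0.1558]
tcp_rot: [[-1.0, -0.0, 0.001], [-0.0, 1.0, -0.0], [-0.001, -0.0, -1.0]]
contact_force: [-1.0, -1.4, 4.9]
opening: 0.184
finger_force: 98.2
```

>>> servo_tool(series=[[0,0,1,0,0],[0,0,2,0,0],[0,0,3,0,0],[0,0,4,0,0],[0,0,5,0,0],[0,0,5,0,0]])

```text
time: 7.75
ee_pos: [0.5447, 0.1603, 0.151]
tcp_rot: [[-1.0, -0.0, 0.001], [-0.0, 1.0, -0.0], [-0.001, -0.0, -1.0]]
contact_force: [-0.9, -1.2, 6.6]
opening: 0.184
finger_force: 98.5
```

>>> servo_tool(series=[[0,0,0.7,0,0],[0,0,1.4,0,0],[0,0,2,0,0],[0,0,2,0,0]])

```text
time: 8.25
ee_pos: [0.5451, 0.1603, 0.1507]
tcp_rot: [[-1.0, -0.0, 0.004], [-0.0, 1.0, 0.0], [-0.004, 0.0, -1.0]]
contact_force: [-3.5, -2.2, 17.5]
opening: 0.188
finger_force: 99.7
```

>>> servo_tool(series=[[0,0,0.4,0,0],[0,0,0.7,0,0],[0,0,0.7,0,0],[0,0,0.7,0,0]])

```text
time: 8.75
ee_pos: [0.5453, 0.1603, 0.1506]
tcp_rot: [[-1.0, -0.0, 0.005], [-0.0, 1.0, 0.0], [-0.005, 0.0, -1.0]]
contact_force: [-4.7, -2.3, 21.9]
opening: 0.187
finger_force: 100.0
```

Left bottomed at about 28 mm, so it is the blocked hole. Moving on to the right last.

>>> servo_tool(series=[[0,0,-15,0,0],[0,0,-40,0,0],[0,0,-80,0,0],[0,0,-82,0,0],[-8,-50,-82,0,0],[-16,-110,-82,0,0],[-23,-170,-82,0,0],[-23,-230,-82,0,0],[-23,-275,-82,0,0],[-23,-290,-82,0,0],[-23,-290,-82,0,0],[-23,-290,-82,0,0]])

```text
time: 10.25
ee_pos: [0.5675, -0.1283, 0.2294]
tcp_rot: [[-1.0, -0.002, -0.0], [-0.002, 1.0, 0.001], [0.0, 0.001, -1.0]]
contact_force: [0.1, 0.0, -1.0]
opening: 0.183
finger_force: 98.2
```

```bash
python3 - <<'E'
from h import *
np.set_printoptions(precision=4,suppress=True)
o,im=snap('wrist','w3'); e=np.array(o['ee_pos']); print(e,o['contact_force'],o['opening'],o['qpos'])
a=cv2.imread('pics/w3.png')[170:270,215:300]
cv2.imwrite('pics/z3.png',cv2.resize(a,None,fx=6,fy=6,interpolation=cv2.INTER_NEAREST))
print(proj('w3',e+[-.005,0,-.075]),proj('w3',e+[-.005,0,-.032]),proj('w3',(.5675,-.1298,.0975)))
E
```

```text
[ 0.5675 -0.1283  0.2294] [ 0.0669  0.0499 -0.9601] 0.18339255307517421 [-0.4258  0.4385  1.2087  0.0004  1.4951 -1.9982]
[256.0073 191.432 ] [255.9288 208.8759] [254.5757 181.0297]
```

View pics/z3.png

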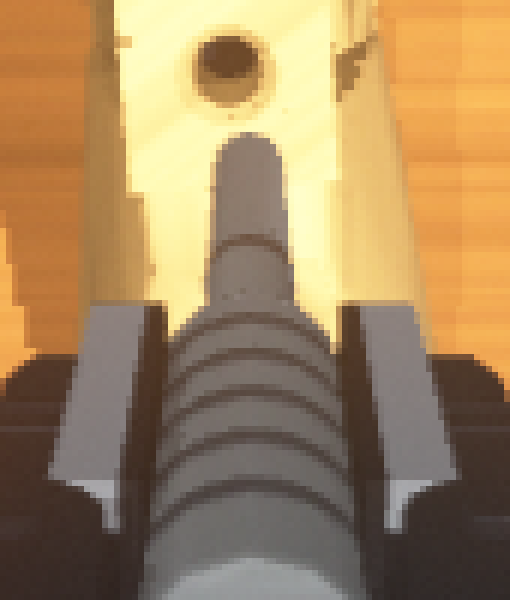

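The pin hasn't shifted in the hand. The right hole is near pixel (252.8,181.2), about 3 mm to the right of the pin.

>>> servo_tool(series=[[0,-3,10,0,0],[0,-3,25,0,0],[0,-3,40,0,0],[0,-3,47,0,0],[0,-3,51,0,0],[0,-3,54,0,0],[0,-3,56,0,0],[0,-3,56,0,0]])

```text
time: 11.3
ee_pos: [0.5675, -0.1327, 0.1737]
tcp_rot: [[-1.0, -0.0, 0.0], [-0.0, 1.0, -0.0], [-0.0, -0.0, -1.0]]
contact_force: [-0.5, -0.6, -0.2]
opening: 0.186
finger_force: 98.2
```

>>> servo_tool(series=[[0,0,2,0,0],[0,0,4,0,0],[0,0,6,0,0],[0,0,8,0,0],[0,0,8,0,0]])

```text
time: 11.92
ee_pos: [0.5675, -0.1327, 0.1655]
tcp_rot: [[-1.0, -0.0, -0.0], [-0.0, 1.0, 0.0], [0.0, 0.0, -1.0]]
contact_force: [-0.4, 0.1, -0.5]
opening: 0.184
finger_force: 98.2
```

>>> servo_tool(series=[[0,0,2,0,0],[0,0,4,0,0],[0,0,6,0,0],[0,0,8,0,0],[0,0,10,0,0],[0,0,10,0,0]])

```text
time: 12.68
ee_pos: [0.5676, -0.1328, 0.1557]
tcp_rot: [[-1.0, -0.0, 0.0], [-0.0, 1.0, -0.0], [-0.0, -0.0, -1.0]]
contact_force: [1.0, 0.4, 3.5]
opening: 0.188
finger_force: 98.6
```

>>> servo_tool(series=[[0,0,1,0,0],[0,0,2,0,0],[0,0,3,0,0],[0,0,4,0,0],[0,0,5,0,0],[0,0,6,0,0],[0,0,6,0,0]])

```text
time: 13.55
ee_pos: [0.5675, -0.1327, 0.1495]
tcp_rot: [[-1.0, -0.0, -0.0], [-0.0, 1.0, -0.0], [0.0, -0.0, -1.0]]
contact_force: [0.7, -0.5, 3.6]
opening: 0.186
finger_force: 98.6
```

>>> servo_tool(series=[[0,0,1,0,0],[0,0,2,0,0],[0,0,3,0,0],[0,0,3,0,0]])

```text
time: 14.05
ee_pos: [0.5675, -0.1327, 0.1465]
tcp_rot: [[-1.0, -0.0, -0.0], [-0.0, 1.0, 0.0], [0.0, 0.0, -1.0]]
contact_force: [-0.4, 0.2, 4.6]
opening: 0.185
finger_force: 98.6
```

>>> servo_tool(series=[[0,0,1,0,0],[0,0,2,0,0],[0,0,3,0,0],[0,0,4,0,0],[0,0,5,0,0],[0,0,6,0,0],[0,0,7,0,0],[0,0,8,0,0],[0,0,9,0,0],[0,0,10,0,0],[0,0,10,0,0]])

```text
time: 15.42
ee_pos: [0.5675, -0.1327, 0.1365]
tcp_rot: [[-1.0, -0.0, -0.0], [-0.0, 1.0, 0.0], [0.0, 0.0, -1.0]]
contact_force: [0.5, 0.3, 2.2]
opening: 0.185
finger_force: 98.6
```

>>> servo_tool(series=[[0,0,0.7,0,0],[0,0,1.4,0,0],[0,0,2,0,0],[0,0,2,0,0]])

```text
time: 15.92
ee_pos: [0.5675, -0.1327, 0.1346]
tcp_rot: [[-1.0, -0.0, -0.0], [-0.0, 1.0, 0.0], [0.0, 0.0, -1.0]]
contact_force: [0.3, 0.1, 3.7]
opening: 0.183
finger_force: 98.6
```

>>> servo_tool(series=[[0,0,0.6,0,0],[0,0,1.2,0,0],[0,0,1.5,0,0],[0,0,1.5,0,0]])

```text
time: 16.42
ee_pos: [0.5676, -0.1327, 0.1333]
tcp_rot: [[-1.0, -0.0, 0.0], [-0.0, 1.0, -0.0], [-0.0, -0.0, -1.0]]
contact_force: [-0.3, -0.4, 5.6]
opening: 0.185
finger_force: 98.6
```

>>> servo_tool(series=[[0,0,0.6,0,0],[0,0,1.2,0,0],[0,0,1.5,0,0],[0,0,1.5,0,0]])

```text
time: 16.92
ee_pos: [0.5679, -0.1328, 0.1331]
tcp_rot: [[-1.0, -0.0, 0.002], [-0.0, 1.0, -0.001], [-0.002, -0.001, -1.0]]
contact_force: [-1.5, 0.7, 14.0]
opening: 0.186
finger_force: 99.7
```

>>> servo_tool(series=[[0,0,0.4,0,0],[0,0,0.7,0,0],[0,0,0.7,0,0]])

```text
time: 17.3
ee_pos: [0.568, -0.1328, 0.1329]
tcp_rot: [[-1.0, -0.0, 0.003], [-0.0, 1.0, -0.001], [-0.003, -0.001, -1.0]]
contact_force: [-2.8, 2.0, 18.6]
opening: 0.189
finger_force: 100.1
```

```bash
python3 - <<'E'
from h import *
o,im=snap('wrist','w4'); e=np.array(o['ee_pos'])
u,v=256,205
a=cv2.imread('pics/w4.png')[165:265,210:300]
cv2.imwrite('pics/z4.png',cv2.resize(a,None,fx=6,fy=6,interpolation=cv2.INTER_NEAREST))
E
```

```text
(no output)
```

View pics/z4.png

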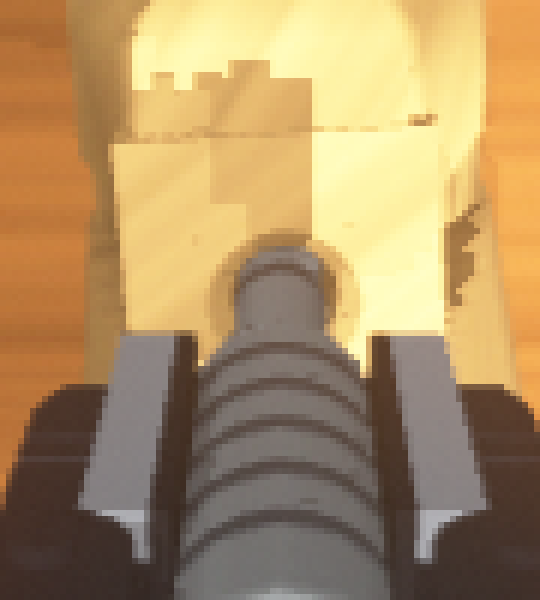

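The ring sits level with the rim, so the right hole is the sound one. I'll unload and release.

>>> servo_tool(series=[[0,0,-1.5,0,0],[0,0,-2,0,0],[0,0,-2,0,0],[0,0,-2,0,0.5],[0,0,-2,0,0.6],[0,0,-2,0,0.6],[0,0,-2,0,0.6],[0,0,-2,0,0.6]])

```text
time: 18.35
ee_pos: [0.5675, -0.1327, 0.1329]
tcp_rot: [[-1.0, -0.0, -0.0], [-0.0, 1.0, 0.0], [0.0, 0.0, -1.0]]
contact_force: [0.2, 0.1, 0.1]
opening: 0.599
finger_force: 0.0
```

>>> servo_tool(series=[[0,0,-10,0,0.6],[0,0,-40,0,0.6],[0,0,-90,0,0.6],[0,0,-140,0,0.6],[0,0,-140,0,0.6],[0,0,-140,0,0.6]])

```text
time: 19.1
ee_pos: [0.5672, -0.1326, 0.2726]
tcp_rot: [[-1.0, -0.0, -0.001], [-0.0, 1.0, 0.0], [0.001, 0.0, -1.0]]
contact_force: [-0.6, -0.1, -0.1]
opening: 0.604
finger_force: 0.0
```

```bash
python3 - <<'E'
from h import *
o,im=snap('wrist','w5'); snap('scene','s5')
for h in (.054,.1,.126,.176): print(h,proj('s5',(.5675,-.1325,h)),proj('w5',(.5675,-.1325,h)))
a=cv2.imread('pics/w5.png')[100:300,156:356]; u,v=[int(t) for t in proj('s5',(.5675,-.1325,.13))]
b=cv2.imread('pics/s5.png')[v-45:v+55,u-50:u+50]
cv2.imwrite('pics/f5.png',np.hstack([cv2.resize(a,(400,400)),cv2.resize(b,(400,400),interpolation=cv2.INTER_CUBIC)]))
E
```

```text
0.054 [200.11834482 200.59643487] [256.25509195 165.89326699]
0.1 [198.63441492 187.40423929] [256.22466875 173.07742464]
0.126 [197.77125476 179.68942504] [256.20344373 178.08822794]
0.176 [196.06008749 164.30363287] [256.15056484 190.5672757 ]
```

View pics/f5.png

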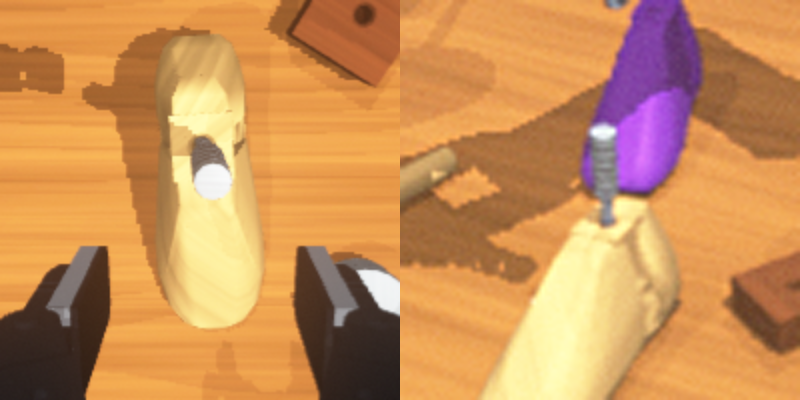

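The pin is standing in the right hole. It leans slightly, by at most about 0.06 rad given the hole's clearance, which is under the 0.1 limit. The robot is clear, so I'm handing in.

```bash
python3 -c "
from bench import env
print(env.job_done())"
```

```text
the job is handed in; nothing more can be done
None
```

I gauged both holes and handed the job in: the left last is blocked (the pin bottomed about 28 mm deep), and the right last is sound, with the pin left bottomed in it, ring level with the rim, released and leaning slightly but within the limit.

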